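# Find the hidden notch behind the utensil box and press its lid release

### The arm

A 6-joint arm with a two-finger parallel gripper is mounted at the origin on the work surface; the furniture and walls round the work are solid. World frame = base frame: x ahead of the robot, y to its left, z up, the work surface at z = 0. Lengths are in mm, angles in rad, forces in N, time in s.
With the tool pointing down it reaches from about 400 to 925 mm from the base axis. Payload 12.5 kg.
Tool frame: the origin (TCP) lies at the very end of the fingers, on their centre line; the grasp point (between the pads) lies 19 mm behind it; z points along the fingers, y is the line along which they close (so a half turn about z gives the same grasp; the last joint's range is limited). The gripper opens to 95 mm and grips with 3 to 60 N. Pads are 20 mm wide; open, the fingers measure 119 mm over their backs; the gripper's body (75 mm by 180 mm) begins 59 mm behind the grasp point.
Start: joints at [-1.316, 0.491, 1.559, -0, 1.092, -0.106], TCP at [220.663, -584.769, 214.661] pointing down, gripper open.
Joint ranges: [-3.1, 3.1], [-0.84, 2.19], [0.05, 2.79], [-1.13, 4.28], [0.06, 2.93], [-2.69, 2.69]. Speed limits (rad/s): [2.22, 2.22, 2.79, 3.14, 3.14, 3.14].

### API

Orientations are given as [roll, pitch, yaw] about the fixed x, y, z axes, in that order (R = Rz(yaw) Ry(pitch) Rx(roll)).
In Python, from cell import state, imaging, env, spot_in, mark_of gives the robot as it stands. The module is installed in compiled form; this text tells all that it offers.
- The arm moves only by the tool step_arm, never from a script. Its argument "increments" is a list of rows, each an object with "slide": the shift along the tool's x, y, z in m, a list of three; "roll": the turn about the tool's z in rad. A call has 1 to 5 rows; each row is the pose to reach, as a shift and turn from the pose commanded when the call began, along the tool's axes at that moment; what a row does not reach only later rows make up. A row lasts 1/8 s, in which the tool goes at most 62.5 mm and 10.7 degrees, less where a joint would pass 70% of its speed; a pose out of reach is approached as far as the arm can. A call with a gripper value outside its range is refused whole. "fingers" is the opening, from 0 (shut) to 1 (fully open), set as the call begins (left out, the last holds). The fingers move at their own pace and stop on an object; the grip force is fixed at half the most. Time passes only in rows, so rows that repeat a pose let the fingers close. It gives the time, the measured TCP pose, the force, the opening and the grip force at its end, in the units of the state.
- state(): the state, without advancing time (a new reading comes with each control period).
- imaging.read_camera(name): name is "side" or "top" or "wrist"; returns a dict with "color" (384x512x3 uint8, red, green, blue), "z_map" (384x512 float32, mm along the optical axis (not along the pixel's ray), 0 where there is no reading), "intrinsics" (3x3 intrinsics, pixels), "camera_from_world" (4x4, takes a point from world to camera coordinates). Camera axes: x right, y up, looking along -z (the intrinsics and any distortion apply to the point x, -y, -z); pixel columns grow to the right and rows downward; lengths in mm; the calibration is good to about 2 mm. The wrist camera is an equidistant fisheye: a pixel r from the principal point sees the ray r / f radians off the axis. A picture is of the moment at which its call begins.
- env.job_done(): hands the job in; it is judged then, once.
Trained networks look in the newest picture that a camera, given by its name, has taken for a name from the list of things; names that differ only in an ending like _2 or _b are one class to them, and where a whole thing is asked for, a point or a joint stands for the part that bears it (a point fixed in the world has none). Each returns a list of dicts, best first, with "confidence" (0 to 1); they miss things now and then, are a little off and sometimes report something else, mostly with a low value. They report only what shows in the picture. A call takes as long as a camera call.
- spot_in(camera, target): "bbox" ([left, top, right, bottom] in pixels, round what is visible of it).
- mark_of(camera, target): "uv" ([column, row] in pixels: a listed point, or the origin of a listed thing).
The state is a dict: "t": time; "joints": joint angles; "qvel": joint speeds; "tau": joint torques, N m; "eef_pos": TCP position; "tcp_rot": TCP orientation; "ft_force": force on the tool from outside, world axes, zero at the start; "moment": the same for the moment, N m; "opening": opening from 0.0 (shut) to 1.0 (fully open); "grip_force": force on a finger pad.
Only numpy, scipy, OpenCV 4.12 (cv2) and the standard library are available. Lean on these libraries where they do the work, as an engineer would, in place of code of your own. Each camera call takes 0.05 s, during which the arm holds its last target. There are 200 camera calls.

### The job

The stainless utensil box is shut, and its release key sits at the bottom of a notch hidden somewhere along the metal strip on the far side of the box, behind the lid. Feel along the top of that strip with a fingertip until you find the notch, then press the key inside it fully down so that the lid pops ajar, and draw back. Let the key raise the lid: do not touch or pry the lid or the box while it opens, and leave the measuring cup, tub and timer alone.

Things in the scene. Friction and masses are not known exactly. Their poses are not given: they have to be found in the camera images.
- box: Stainless utensil box, fixed, 174 x 322 x 130 mm high. Origin on the work surface at the foot of the middle of its far wall; in its frame (z up, turned by about pi, so +x faces the robot) the walls run from x = 0 to 175 mm and y = -161 to +161 mm. The flat lid, top at z = 130 mm, is hinged on the +x side. Outside the -x wall, away from the robot, runs the latch strip.
- strip_mid (a point): Point in the middle of the latch strip's length (not of the notch), on its top; axes as the box's. The strip is plain steel, fixed, rigid, no part of the box for contact: x = -18 to +40 mm (+x towards the lid), 330 mm long (y) plus end caps, flat top 118 mm above the surface, 12 mm below the lid's top. The lid's small wire handle juts over its inner 18 mm: stay at x < +18.
- key (a joint): Release key: the floor of the one notch in the strip's top. Notch: 44 mm long along y, its middle at y = -48 to +48 mm from strip_mid (not told), 7 mm deep, open to the outer side, cut over x = -18 to +18 mm only. Value: travel in m, 0 = up (key top 7 mm below the strip's top), 0.008 = fully down; goes down under about 7 N and stays where it is left.
- lid_edge (a point): Middle of the lid's far edge (away from the robot), on its top: 130 mm above the work surface when shut. The lid is geared to the key: the key fully down raises this edge by 18 mm.
- cup: Bystander: metal measuring cup with a handle, 74 x 103 x 74 mm, loose, origin at the centre of its underside.
- tub: Bystander: small round lidded food tub, 119 mm across, 51 mm high, loose, origin at the centre of its underside.
- timer: Bystander: kitchen timer lying on its back, 94 x 68 x 34 mm, loose, origin at the centre of its underside.

How it is judged (in metres and radians):
On the way, in this order (a step that is already met when the one before it is completed fails the run):
1. a fingertip touches down on the strip behind the lid, before the key has moved (contact force between the fingers and anything else above 0.5 N and x of the grasp point in the frame of box between -0.084 and -0.004 m and z of the grasp point in the frame of box between 0.09 and 0.2 m and value of joint key below 0.002 m), for 0.02 s.
2. the key is pressed fully down by the fingers (value of joint key above 0.006 m and contact force between the fingers and anything else above 0.5 N), for 0.05 s.
At the end, for the whole second after the job is handed in: The key is down by at least 6 of its 8 mm and the lid stands ajar on its own, its far edge at least 12 mm above where it lay shut; the cup, tub and timer are within 20 mm of where they began and at rest (value of joint key above 0.006 m and height (world z) of lid_edge above 0.142 m and distance of each of cup, tub, timer from where it was at the start of the episode below 0.02 m and linear speed of each of cup, tub, timer below 0.02 m/s); the robot touches nothing.
It fails at once if the box or its lid is touched (over 2 N) while the lid rises: it must be raised by the key alone (height (world z) of lid_edge above 0.134 m and contact force between any of the fingers, the arm and box above 2 N).
It fails at once if a bystander is lifted, carried or pushed over 20 mm (distance of any of cup, tub, timer from where it was at the start of the episode above 0.02 m).
It also fails if it takes over 56 s, if anything falls off the work surface, if the arm or the gripper's body presses on something with over 40 N, if the wrist force passes 120 N, or if a joint passes its speed limit or range.

## Working session

There is one attempt and no reset: what is moved stays moved. The work goes in short steps, Python scripts to look and compute and a tool call to move; the robot and the scene stay as the last step left them, time stands still between calls to the robot, and variables do not carry over. Pictures are saved under pics/ and viewed, at most 10 in all, crops included, and the job is handed in when it is done.

Besides the shell and the picture viewer there is one more tool, called after ">>>" in YAML: its name, and indented under it one key for each argument. step_arm: Moves the arm, as the interface text tells. Its arguments: {"type":"object","properties":{"increments":{"type":"array"},"fingers":{"type":"number"}},"required":["increments"]}

```bash
mkdir -p pics; cat > h.py <<'E'
import numpy as np, cv2
from cell import state, imaging, env, spot_in, mark_of
def pt(im,u,v,z=None,w=2):
    K=im["intrinsics"];T=np.linalg.inv(im["camera_from_world"])
    d=np.array([(u-K[0,2])/K[0,0],-(v-K[1,2])/K[1,1],-1.])
    if z is None:
        p=im["z_map"][int(v)-w:int(v)+w+1,int(u)-w:int(u)+w+1];p=p[p>0];
        return (T@np.r_[d*np.median(p),1])[:3]
    r=T[:3,:3]@d;o=T[:3,3];return o+r*(z-o[2])/r[2]
def cloud(im):
    K=im["intrinsics"];T=np.linalg.inv(im["camera_from_world"]);z=im["z_map"]
    v,u=np.mgrid[:z.shape[0],:z.shape[1]]
    P=np.stack([(u-K[0,2])/K[0,0]*z,-(v-K[1,2])/K[1,1]*z,-z],-1)@T[:3,:3].T+T[:3,3]
    P[z<=0]=np.nan;return P
E
python3 - <<'E'
from h import *
np.set_printoptions(precision=1,suppress=True)
ims=[]
for c in("top","side"):
    im=imaging.read_camera(c);ims.append(im["color"])
    print(c,np.linalg.inv(im["camera_from_world"])[:3,3])
    for n in("box","strip_mid","lid_edge","key","cup","tub","timer"):
        b=spot_in(c,n)[:1];m=mark_of(c,n)[:1]
        z={"strip_mid":118,"lid_edge":130}.get(n,0)
        print(n,[(np.array(x["bbox"]),x["confidence"]) for x in b],[(np.array(x["uv"]),x["confidence"],pt(im,*x["uv"],z)) for x in m])
    cv2.imwrite(f"pics/{c}.png",im["color"][:,:,::-1])
print(state())
E
```

```text
top [ 329.7   -4.7 1509.7]
box [(array([222.9, 187.4, 324.6, 251. ]), 0.95)] [(array([271.8, 196.2]), 0.57, array([449.2, -47.4,   0. ]))]
strip_mid [(array([226.3, 176.6, 326.6, 200. ]), 0.98)] [(array([275.8, 184.7]), 0.73, array([480.5, -58. , 118. ]))]
lid_edge [(array([228.9, 189.7, 321.7, 248.2]), 0.87)] [(array([276.2, 193.2]), 0.9, array([449.5, -59. , 130. ]))]Traceback (most recent call last):
  File "<stdin>", line 8, in <module>
ValueError: it knows: box, cup, lid_edge, strip_mid, timer, tub
```

```bash
python3 - <<'E'
from h import *
np.set_printoptions(precision=1,suppress=True)
for c in("top","side"):
    im=imaging.read_camera(c)
    print(c,np.linalg.inv(im["camera_from_world"])[:3,3])
    for n in("box","strip_mid","lid_edge","cup","tub","timer"):
        b=spot_in(c,n)[:1];m=mark_of(c,n)[:1]
        z={"strip_mid":118,"lid_edge":130}.get(n,0)
        print(n,[(np.array(x["bbox"]),x["confidence"]) for x in b],[(np.array(x["uv"]),x["confidence"],pt(im,*x["uv"],z)) for x in m])
    cv2.imwrite(f"pics/{c}.png",im["color"][:,:,::-1])
    P=cloud(im)
    if c=="top":
        s=P[165:260,210:340].reshape(-1,3)
        for lo,hi in((126,136),(112,123)):
            q=s[(s[:,2]>lo)&(s[:,2]<hi)];print(lo,len(q),np.median(q[:,2]),cv2.minAreaRect(q[:,:2].astype(np.float32)),np.percentile(q,[2,98],axis=0))
print(state())
E
```

```text
top [ 329.7   -4.7 1509.7]
box [(array([223.1, 190.9, 323.2, 247.8]), 0.63)] [(array([270.5, 197.5]), 0.72, array([444.3, -42.5,   0. ]))]
strip_mid [(array([227.5, 172.5, 326.6, 200.7]), 0.83)] [(array([270.7, 183.8]), 0.87, array([483.6, -40.1, 118. ]))]
lid_edge [(array([227.8, 188.3, 322.9, 246.6]), 0.81)] [(array([279.2, 192.8]), 0.58, array([450.9, -69.4, 130. ]))]
cup [(array([357.1, 167.9, 387.9, 188.9]), 0.81)] [(array([368.6, 178.1]), 0.7, array([ 519.8, -415. ,    0. ]))]
tub [(array([350.8, 193.6, 384.1, 224.8]), 0.78)] [(array([365.9, 212. ]), 0.72, array([ 391.1, -401.7,    0. ]))]
timer [(array([135. , 164.6, 160.1, 193.9]), 0.67)] [(array([148.6, 177.9]), 0.94, array([517.6, 425.2,   0. ]))]
126 4061 130.14437686292445 ((376.51031494140625, -55.782135009765625), (217.5150604248047, 347.091796875), 0.2946349084377289) [[ 277.5 -205.6  126.3]
 [ 442.9  104.9  135.3]]
112 1471 118.23665558488005 ((381.3600158691406, -52.8516845703125), (340.92156982421875, 242.69374084472656), 85.4351806640625) [[ 304.4 -223.2  112.6]
 [ 507.5  106.3  122.8]]
side [ 489.6  714.9 1380.6]

[... 364 characters left out ...]
1,  86.5, 245. , 113. ]), 0.82)] [(array([234., 102.]), 0.88, array([ 531.5, -429.1,    0. ]))]
tub [(array([251.2,  86.7, 279.5, 115.1]), 0.61)] [(array([267.6, 109.4]), 0.63, array([ 397.1, -383.7,    0. ]))]
timer [(array([228.8, 305.8, 266.9, 335.4]), 0.92)] [(array([247.9, 321.6]), 0.61, array([509. , 440.3,   0. ]))]
{'t': 1.7, 'joints': array([-1.3,  0.5,  1.6,  0. ,  1.1, -0.1]), 'qvel': array([-0., -0., -0., -0., -0.,  0.]), 'tau': array([ -0. , -61.2, -25.8,   0.1,   0. ,  -0. ]), 'eef_pos': array([ 220.7, -584.8,  214.7]), 'tcp_rot': array([ 3.1, -0. ,  0.4]), 'ft_force': array([-0.5,  0.6, -0.2]), 'moment': array([-0., -0., -0.]), 'grip_force': 0.0, 'opening': 1.0003577993716684}
```

View pics/top.png

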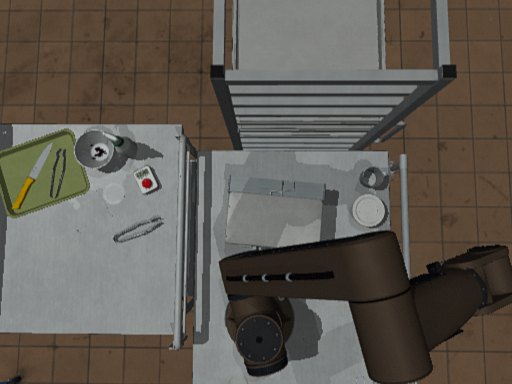

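View pics/side.png

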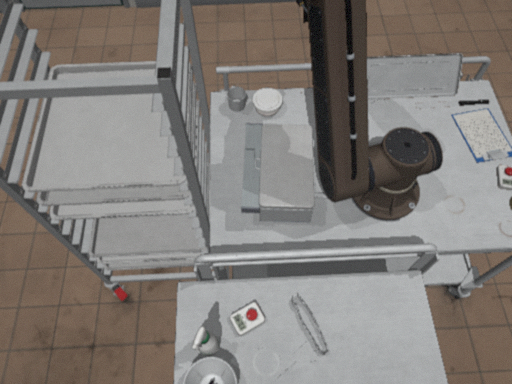

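The top view shows the box at about columns 226–325, rows 178–248, with the strip along rows 178–193 and the lid handle near (283,187). The side view agrees, with the rack standing beyond the box. Next I'll fit the box's pose from the depth.

```bash
python3 - <<'E'
from h import *
np.set_printoptions(precision=1,suppress=True)
im=imaging.read_camera("top");P=cloud(im)
H=P[...,2]
# lid/strip boundary & strip outer edge per column
L=[]
for u in range(232,322,6):
    col=H[172:205,u]; print(u,np.round(col[2:28]).astype(int))
c=cv2.resize(im["color"][165:260,215:340],None,fx=6,fy=6,interpolation=cv2.INTER_CUBIC)
cv2.imwrite("pics/crop.png",c[:,:,::-1])
E
```

```text
232 [ -2 122 120 117 122 115 118 115 118 118 117 118 119 118 117 119 119 120
 127 127 131 128 129 128 132 130]
238 [ -1   5 120 119 119 117 124 117 113 119 120 121 121 115 118 119 114 119
 128 130 132 127 125 131 131 128]
244 [ -4  -1 123 122 116 122 114 122 114 112 119 114 119 115 122 119 122 121
 127 127 124 131 128 132 128 131]
250 [  3  -2  -1 119 114 121 116 115 121 112 125 124 117 117 119 115 122 117
 110 129 132 133 128 125 132 132]
256 [  2   4  -4 123 113 120 120 118 114 119 121 123 117 120 116 117 115 116
 116 122 129 128 132 132 128 132]
262 [                  -1                   -2                   -1
                   -2                  115                  119
                  114                  118                  117
 -9223372036854775808                  118                  115
                  118                  121                  115
                  119                  119                  123
                  119                  116                  125
                  128                  127                  130
                  126        
[... 373 characters left out ...]
  4  -6 115 114 109 116 113 115 113 114 113 120 119
 115 119 117 121 124 126 131 127]
292 [  3  -6   2  -3  -2   1  -6 113 120 108 111 110 115 111 112 114 112 119
 120 121 118 120 121 126 128 129]
298 [ -2   0   3   1   2  -5  -3 112 120 118 116 116 116 116 119 119 118 114
 112 118 117 112 119 126 129 133]
304 [  1  -4   0  -7  -1   1   4  -3 119 122 117 119 118 121 121 117 119 115
 121 114 117 117 116 121 124 131]
310 [ -1   1   0  -7   1   2   1  -2 120 114 121 115 113 120 120 119 121 119
 123 119 126 114 122 113 127 132]
316 [ -3  -3  -2   5   0   1   1   6  -1 120 118 114 121 118 121 117 125 121
 115 118 116 118 112 115 120 128]<stdin>:8: RuntimeWarning: invalid value encountered in cast
```

View pics/crop.png

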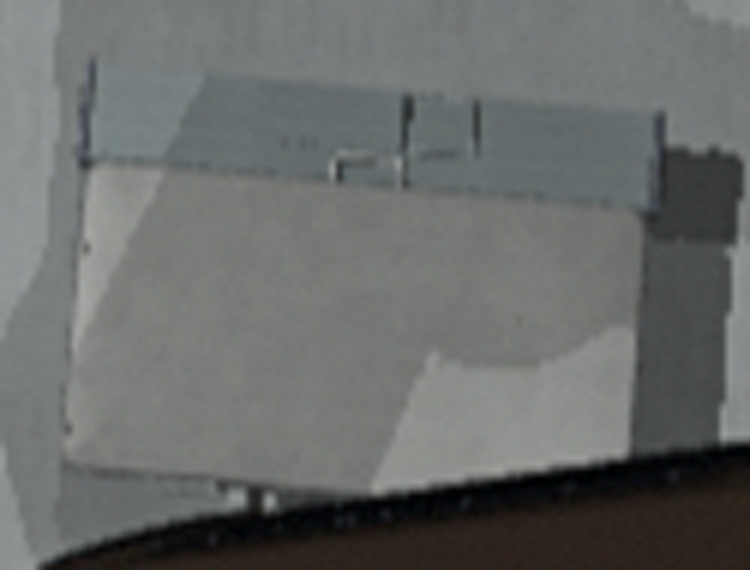

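The crop shows the strip's outer edge running from (92,68) to (660,112). Two dark notch walls stand at columns 407 and 477, and depth there is about 112 mm, as a 7 mm notch should give. The handle is at columns 335–405.

```bash
python3 - <<'E'
from h import *
np.set_printoptions(precision=1,suppress=True)
im=imaging.read_camera("top")
f=lambda c,r,z:pt(im,215+(c+.5)/6-.5,165+(r+.5)/6-.5,z)
A=f(92,68,118);B=f(660,112,118)
C=f(84,163,130);D=f(645,211,130)
n1=f(407,95,118);n2=f(477,100,118);m1=f(405,145,118);m2=f(476,150,118)
print(A,B,np.linalg.norm(A-B),C,D,np.linalg.norm(C-D))
d=(A-B)[:2];d/=np.linalg.norm(d);d2=(C-D)[:2];print("yaw of edge",np.arctan2(-d[0],d[1]),np.arctan2(-d2[0],d2[1]))
print(n1,n2,m1,m2,"len",np.linalg.norm(n1-n2))
mid=(A+B)/2;nm=(n1+n2)/2
print("mid outer",mid,"notch along d",(nm-mid)[:2]@d,(( m1+m2)/2-mid)[:2]@d)
print(state()["tcp_rot"],state()["ft_force"])
E
```

```text
[511.  103.7 118. ] [ 486.2 -228.9  118. ] 333.50366238557353 [453.8 106.7 130. ] [ 427.4 -217.6  130. ] 325.4117467730613
yaw of edge -0.07436174349681592 -0.08138749330153697
[495.7 -81.3 118. ] [ 492.9 -122.2  118. ] [466.3 -80.1 118. ] [ 463.5 -121.5  118. ] len 41.02076526287256
mid outer [498.6 -62.6 118. ] notch along d -39.326653752802 -40.539440135043826
[3.1 0.  0.4] [-0.2 -1.5  0.2]
```

```bash
cat >> h.py <<'E'
def delta(t,yaw=-.078):
    s=state();f=s["tcp_rot"][2];p=s["eef_pos"]
    d=np.array(t)-p;x=np.array([np.cos(f),np.sin(f),0]);y=np.array([np.sin(f),-np.cos(f),0])
    print("t",s["t"],"tool d",np.round([d@x,d@y,-d[2]],2),"roll",round(f-yaw,3),"rot",np.round(s["tcp_rot"],4),"F",np.round(s["ft_force"],2),"p",np.round(p,2))
E
python3 - <<'E'
from h import *
delta((477,-146,205)); delta((481,-101,205))
E
```

```text
t 1.8 tool d [ 394.72 -320.01    9.65] roll 0.439 rot [3.1415 0.     0.3608] F [-0.16 -1.45  0.18] p [ 220.68 -584.75  214.65]
t 1.8 tool d [ 414.34 -360.7     9.65] roll 0.439 rot [3.1415 0.     0.3608] F [-0.16 -1.45  0.18] p [ 220.68 -584.75  214.65]
```

>>> step_arm:
  increments:
    - {"slide":[0.04,-0.032,0],"roll":0.09}
    - {"slide":[0.08,-0.065,0],"roll":0.18}
    - {"slide":[0.12,-0.097,0],"roll":0.27}
    - {"slide":[0.16,-0.13,0],"roll":0.36}
    - {"slide":[0.2,-0.162,0],"roll":0.439}
  fingers: 0

```text
t: 2.42
eef_pos: [351.2, -361.2, 214.8]
tcp_rot: [3.141, -0.0, -0.081]
ft_force: [0.2, -1.0, -0.1]
opening: 0.531
grip_force: 0.0
```

```bash
python3 -c "
from h import *
delta((477,-146,205))"
```

```text
t 2.425 tool d [ 107.9  -224.65    9.83] roll -0.003 rot [ 3.1412e+00 -4.0000e-04 -8.1200e-02] F [ 0.24 -1.03 -0.07] p [ 351.23 -361.16  214.83]
```

>>> step_arm:
  increments:
    - {"slide":[0.022,-0.045,0.002]}
    - {"slide":[0.044,-0.09,0.004]}
    - {"slide":[0.065,-0.135,0.006]}
    - {"slide":[0.087,-0.18,0.008]}
    - {"slide":[0.108,-0.225,0.01]}

```text
invalid input at $.increments[0]: expected keys slide, roll
```

>>> step_arm:
  increments:
    - {"slide":[0,0,0.02]}
    - {"slide":[0,0,0.04]}
    - {"slide":[0,0,0.06]}
    - {"slide":[0,0,0.07]}
    - {"slide":[0,0,0.07]}

```text
invalid input at $.increments[0]: expected keys slide, roll
```

```bash
python3 - <<'E'
from h import *
delta((477,-146,118))
im=imaging.read_camera("top");cv2.imwrite("pics/t2.png",cv2.resize(im["color"][140:260,190:350],None,fx=4,fy=4)[:,:,::-1])
im=imaging.read_camera("wrist");cv2.imwrite("pics/w2.png",im["color"][:,:,::-1])
E
```

```text
t 2.425 tool d [ 107.9  -224.65   96.83] roll -0.003 rot [ 3.1412e+00 -4.0000e-04 -8.1200e-02] F [ 0.24 -1.03 -0.07] p [ 351.23 -361.16  214.83]
```

View pics/w2.png

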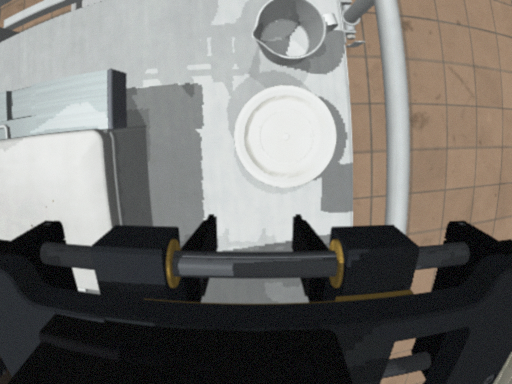

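The moves were refused because each row needs "roll", so nothing moved. The wrist view shows the strip at the left (rows 70–135), with the tub at (285,135) and the cup at (290,30), both clear of the path.

>>> step_arm:
  increments:
    - {"slide":[0.022,-0.045,0.002],"roll":0}
    - {"slide":[0.044,-0.09,0.004],"roll":0}
    - {"slide":[0.065,-0.135,0.006],"roll":0}
    - {"slide":[0.087,-0.18,0.008],"roll":0}
    - {"slide":[0.108,-0.225,0.01],"roll":0}

```text
t: 3.15
eef_pos: [476.7, -146.0, 204.7]
tcp_rot: [3.141, -0.001, -0.078]
ft_force: [0.1, -0.2, 0.3]
opening: 0.008
grip_force: 0.0
```

>>> step_arm:
  increments:
    - {"slide":[0,0,0.02],"roll":0}
    - {"slide":[0,0,0.04],"roll":0}
    - {"slide":[0,0,0.06],"roll":0}
    - {"slide":[0,0,0.07],"roll":0}
    - {"slide":[0,0,0.07],"roll":0}

```text
t: 3.78
eef_pos: [475.8, -147.0, 134.3]
tcp_rot: [-3.141, 0.001, -0.078]
ft_force: [0.8, 0.6, -0.3]
opening: 0.005
grip_force: 0.0
```

```bash
python3 - <<'E'
from h import *
delta((477,-146,118))
im=imaging.read_camera("wrist");cv2.imwrite("pics/w3.png",im["color"][:,:,::-1])
im=imaging.read_camera("top");cv2.imwrite("pics/t3.png",cv2.resize(im["color"][140:260,190:350],None,fx=4,fy=4)[:,:,::-1])
E
```

```text
t 3.775 tool d [ 1.16 -1.13 16.35] roll -0.0 rot [-3.1414e+00  8.0000e-04 -7.8300e-02] F [ 0.79  0.62 -0.33] p [ 475.75 -147.03  134.35]
```

View pics/w3.png

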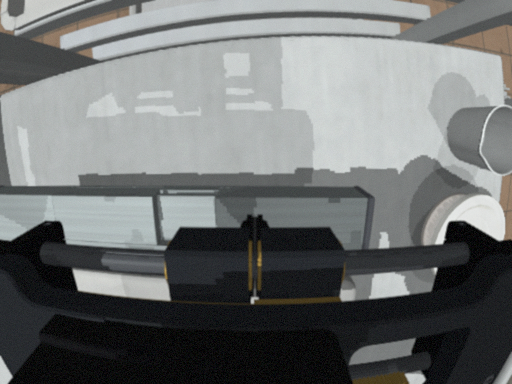

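The fingertips (256,225) are over plain strip, and the notch's far wall shows at column 157, which agrees with the estimate. Next I'll touch down gently.

>>> step_arm:
  increments:
    - {"slide":[0.001,0,0.008],"roll":0}
    - {"slide":[0.001,0,0.013],"roll":0}
    - {"slide":[0.001,0,0.015],"roll":0}
    - {"slide":[0.001,0,0.0165],"roll":0}
    - {"slide":[0.001,0,0.0165],"roll":0}

```text
t: 4.5
eef_pos: [476.8, -146.8, 118.3]
tcp_rot: [3.141, -0.0, -0.078]
ft_force: [-0.8, 0.0, 1.8]
opening: 0.003
grip_force: 1.2
```

>>> step_arm:
  increments:
    - {"slide":[0,0,0.0005],"roll":0}
    - {"slide":[0,0,0.001],"roll":0}
    - {"slide":[0,0,0.001],"roll":0}

```text
t: 4.88
eef_pos: [476.9, -146.8, 118.2]
tcp_rot: [3.141, -0.001, -0.078]
ft_force: [-4.1, 2.3, 16.6]
opening: 0.005
grip_force: 8.3
```

Touch confirmed: the strip's top is at 118.2 mm. Next I'll lift slightly, hop 46 mm along the strip to the notch and feel downward.

>>> step_arm:
  increments:
    - {"slide":[0,0,-0.004],"roll":0}
    - {"slide":[0,-0.023,-0.004],"roll":0}
    - {"slide":[0,-0.046,-0.004],"roll":0}
    - {"slide":[0,-0.046,-0.002],"roll":0}
    - {"slide":[0,-0.046,-0.002],"roll":0}

```text
t: 5.5
eef_pos: [480.5, -101.3, 119.0]
tcp_rot: [3.141, 0.0, -0.078]
ft_force: [-0.6, -0.3, 0.1]
opening: 0.002
grip_force: 0.0
```

>>> step_arm:
  increments:
    - {"slide":[0,0,0.002],"roll":0}
    - {"slide":[0,0,0.003],"roll":0}
    - {"slide":[0,0,0.004],"roll":0}
    - {"slide":[0,0,0.004],"roll":0}

```text
t: 6.0
eef_pos: [480.4, -101.0, 115.0]
tcp_rot: [3.142, 0.0, -0.078]
ft_force: [-0.3, -0.1, -0.7]
opening: 0.004
grip_force: 0.0
```

In the notch with no force at 115 mm. Now pressing the key down.

>>> step_arm:
  increments:
    - {"slide":[0,0,0.002],"roll":0}
    - {"slide":[0,0,0.004],"roll":0}
    - {"slide":[0,0,0.005],"roll":0}
    - {"slide":[0,0,0.006],"roll":0}
    - {"slide":[0,0,0.006],"roll":0}

```text
t: 6.62
eef_pos: [480.5, -101.0, 109.3]
tcp_rot: [3.141, -0.0, -0.078]
ft_force: [-1.3, 0.8, 4.0]
opening: 0.001
grip_force: 2.2
```

>>> step_arm:
  increments:
    - {"slide":[0,0,0.002],"roll":0}
    - {"slide":[0,0,0.0035],"roll":0}
    - {"slide":[0,0,0.005],"roll":0}
    - {"slide":[0,0,0.006],"roll":0}
    - {"slide":[0,0,0.006],"roll":0}

```text
t: 7.25
eef_pos: [480.5, -101.0, 103.3]
tcp_rot: [3.141, -0.0, -0.078]
ft_force: [-0.0, -0.3, 4.4]
opening: 0.005
grip_force: 2.3
```

>>> step_arm:
  increments:
    - {"slide":[0,0,0.0005],"roll":0}
    - {"slide":[0,0,0.001],"roll":0}
    - {"slide":[0,0,0.001],"roll":0}
    - {"slide":[0,0,0.001],"roll":0}

```text
t: 7.75
eef_pos: [480.7, -101.0, 103.0]
tcp_rot: [3.141, -0.001, -0.078]
ft_force: [-2.8, 1.2, 15.1]
opening: 0.006
grip_force: 7.9
```

The key is at its stop: it's firm at 103 mm, 8 mm of travel. Drawing straight up, then checking.

>>> step_arm:
  increments:
    - {"slide":[0,0,-0.01],"roll":0}
    - {"slide":[0,0,-0.03],"roll":0}
    - {"slide":[0,0,-0.06],"roll":0}
    - {"slide":[0,0,-0.09],"roll":0}
    - {"slide":[0,0,-0.11],"roll":0}

```text
t: 8.38
eef_pos: [480.6, -101.0, 213.6]
tcp_rot: [3.141, -0.001, -0.078]
ft_force: [-0.2, 0.6, -0.2]
opening: 0.003
grip_force: 0.0
```

>>> step_arm:
  increments:
    - {"slide":[-0.022,0.05,0],"roll":0}
    - {"slide":[-0.044,0.1,0],"roll":0}
    - {"slide":[-0.066,0.15,0],"roll":0}
    - {"slide":[-0.088,0.2,0],"roll":0}
    - {"slide":[-0.11,0.25,0],"roll":0}

```text
t: 9.0
eef_pos: [350.2, -343.0, 212.4]
tcp_rot: [3.141, -0.0, -0.078]
ft_force: [0.8, -0.4, -0.0]
opening: 0.009
grip_force: 0.0
```

>>> step_arm:
  increments:
    - {"slide":[0,0,0],"roll":0}
    - {"slide":[0,0,0],"roll":0}
    - {"slide":[0,0,0],"roll":0}

```text
t: 9.38
eef_pos: [351.8, -340.6, 212.2]
tcp_rot: [-3.142, -0.0, -0.077]
ft_force: [-0.1, -0.2, 0.3]
opening: 0.006
grip_force: 0.0
```

```bash
python3 - <<'E'
from h import *
np.set_printoptions(precision=1,suppress=True)
im=imaging.read_camera("top");P=cloud(im);H=P[...,2]
for u in range(236,276,8): print(u,np.nanmedian(H[192:201,u-3:u+4],axis=1))
print(np.nanmedian(H[183:188,285:292]), state()["ft_force"])
cv2.imwrite("pics/t4.png",cv2.resize(im["color"][140:260,190:400],None,fx=3,fy=3)[:,:,::-1])
E
```

```text
236 [148.4 148.1 146.2 145.7 150.3 149.8 144.4 145.9 145.3]
244 [144.  145.6 145.5 148.  146.7 145.9 147.4 142.6 146.6]
252 [126.3 145.3 149.4 145.9 145.1 145.6 144.1 146.1 146.3]
260 [115.7 128.  144.8 147.1 146.8 148.9 146.1 146.9 144.5]
268 [118.1 121.5 142.7 147.2 147.3 146.6 145.1 146.1 145.4]
103.08415772694707 [-0.1  0.6  0.7]
```

View pics/t4.png

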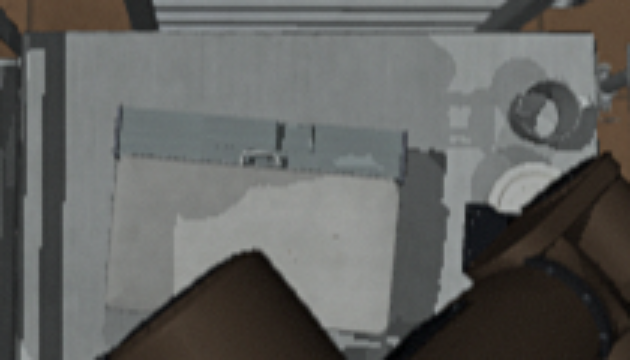

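The picture shows the lid's far edge (row ~160) standing at about 147–148 mm and the notch floor (295,138) at about 103 mm. The cup and tub are undisturbed and the arm is clear.

```bash
python3 -c "
from cell import env
print(env.job_done())"
```

```text
the job is handed in; nothing more can be done
None
```

I found the notch in the top camera image, touched down on the strip beside it at 118 mm, and pressed the key fully down (8 mm). The lid now stands ajar on its own, its far edge about 17 mm up; the arm has drawn back clear and the job is handed in.

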